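# Turn the spice carousel with a clean muddler and hold it

## Task

The gripper has been handling raw mushrooms, so it must not touch the spice carousel: pull the clean wooden muddler up out of its holder, set its foot in the carousel's one empty well, and with it swing the carousel round until the jar with the ball knob on its lid stands squarely at the front, in line with the pointer of the base. Finish while still gripping the muddler upright in the well and pressing it down on the carousel, so that the carousel stays still. Leave the other things on the counter alone.

Things in the scene. Friction and masses are not known exactly. Their poses are not given: they have to be found in the camera images.
- muddler_centre (a point): Middle (half-way up) of the muddler, a loose wooden stick 190 mm long, about 90 g, upright in the holder at the start, about 120 mm of it above the holder's rim; its z axis runs from foot to top. The foot is 28 mm across and 40 mm long, the stick above it 20 to 22 mm across
- muddler_foot (a point): Centre of the muddler's flat foot end, 95 mm below its middle
- muddler: The muddler itself; origin at the centre of the flat foot end, z along the stick to its top
- holder: White ceramic tube, fixed to the counter, 54 mm across outside, 78 mm high, bore 42 mm across, inner floor 8 mm above the counter; its round foot flange is 72 mm across. Origin at the centre of its underside; it holds only the muddler
- rack: Fixed dark wooden base of the carousel, 236 mm across, 12 mm high, with a pointed tongue (the pointer) on its front that reaches to 167 mm from the axis along the base's own -x axis. Origin on the turning axis at counter height, z up. The front turns by up to about 23 degrees from facing the robot
- carousel: Turning wooden disc 260 mm across, top 28 mm above the counter; six places 60 degrees apart, 90 mm from the axis: an empty well, four plain white lidded jars 38 mm across reaching 83 mm above the counter, the knob jar 50 mm across, 121 mm. Turns either way at least half a turn, no stop or spring, light friction (about 1 N at the jars), coasts a little when pushed fast. Origin on the axis at counter height; own -x axis points to the knob jar
- knob_jar (a point): On the centre line of the jar with the ball knob, the widest and tallest jar on the carousel (its knob is a 26 mm ball), 58 mm above the counter
- well (a point): Centre of the floor of the empty well, a wooden ring standing on the disc: bore 46 mm, outside 54 mm, rim 23 mm above this floor; the floor is 31 mm above the counter. It is 120 degrees from the knob jar (anticlockwise from it, seen from above)
- front_place (a point): The place the knob jar's centre must come to: above the base, 90 mm from the axis, in line with the pointer, 58 mm above the counter
- glass_cup: Bystander: drinking glass 68 mm across, 90 mm high, behind; origin at its underside
- shaker: Bystander: small white shaker 36 mm across, 75 mm high, close in front of the holder; origin at its underside
- onion1: Bystander: onion 68 mm across and high, the one standing on the bare counter, near left; origin at its underside
- mushroom1: Bystander: mushroom 72 mm across, 64 mm high, near right; origin at its underside
Things that resemble listed ones, but are neither listed nor needed, are in the scene too. What is shaped like the muddler but yellow is not meant.

How it is judged:
On the way, in this order (a step that is already met when the one before it is completed fails the run):
1. the gripped muddler is pulled up clear of the holder (contact force between the fingers and muddler above 1 N and z of muddler_foot in the frame of holder above 0.08 m), for 0.1 s.
2. the muddler's foot is in the empty well (horizontal distance between muddler_foot and well below 0.022 m and z of muddler_foot in the frame of well below 0.02 m and contact force between the fingers and muddler above 1 N), for 0.1 s.
3. with the muddler in the well, the knob jar has come to the front (all of step 2 and horizontal distance between knob_jar and front_place below 0.014 m), for 0.2 s.
At the end, for the whole second after the job is handed in: Knob jar within 14 mm of its place in line with the pointer, carousel still (under 0.05 rad/s), muddler still gripped (over 1 N), upright within 17 degrees, its foot in the well (within 20 mm of its floor) and pushing on the carousel with over 0.5 N (all of step 3 and contact force between muddler and carousel above 0.5 N and angle between muddler's own z axis and vertical below 0.3 rad and angular speed of carousel below 0.05 rad/s); the arm keeps its last pose, push and grip.
It fails at once if the gripper or arm touches the carousel or its base (contact force between any of the fingers, the arm and carousel above 0.5 N or contact force between any of the fingers, the arm and rack above 0.5 N).
It fails at once if the muddler is dropped or laid over (angle between muddler's own z axis and vertical above 0.9 rad).
It fails at once if another thing on the counter is moved by more than 40 mm (distance of any of glass_cup, shaker, onion1, mushroom1 from where it was at the start of the episode above 0.04 m).
It also fails if it takes over 69 s, if anything falls off the work surface, if the arm or the gripper's body presses on something with over 40 N, if the wrist force passes 120 N, or if a joint passes its speed limit or range.

## Robot

A 7-joint arm with a two-finger parallel gripper is mounted at the origin on the work surface. World frame = base frame: x ahead of the robot, y to its left, z up, the work surface at z = 0. Lengths are in m, angles in rad, forces in N, time in s.
With the tool pointing down it reaches from about 0.425 to 0.975 m from the base axis. Payload 16.7 kg.
Tool frame: the origin (TCP) lies at the very end of the fingers, on their centre line; the grasp point (between the pads) lies 19 mm behind it; z points along the fingers, y is the line along which they close (so a half turn about z gives the same grasp; the last joint's range is limited). The gripper opens to 85 mm and grips with 20 to 120 N. Pads are 22 mm wide; open, the fingers measure 114 mm over their backs; the gripper's body (76 mm by 85 mm) begins 54 mm behind the grasp point. The pads swing forward as they close: fully open they stand 13 mm farther back than shut.
Start: joints at [-1.268, 0.426, 0.074, 1.606, -0.034, 1.111, -0.067], TCP at [0.295, 0.607, 0.231] pointing down, gripper open.
Joint ranges: [-2.85, 2.85], [-0.5, 2.14], [-1.23, 1.37], [0.21, 2.46], [-1.02, 4.16], [0.16, 2.05], [-2.73, 2.73]. Speed limits (rad/s): [1.89, 1.89, 2.39, 2.39, 3.01, 3.01, 3.01].

## Interface

Orientations are given as [roll, pitch, yaw] about the fixed x, y, z axes, in that order (R = Rz(yaw) Ry(pitch) Rx(roll)).
In Python, from workcell import bot, imaging, ticket, recognise, pinpoint gives the robot as it stands.
- The arm moves only by the tool play_rows, never from a script. Its argument "steps" is a list of rows, each a list of 3 entries, a list of its own where there are three numbers: the shift along the tool's x, y, z normalised to -1 to 1, where 1 is 1000 mm, then the turn about the tool's z normalised to -1 to 1, where 1 is 90 degrees, then the opening, from -1 (shut) to 1 (fully open). A call has 1 to 20 rows; each row shifts and turns the commanded pose from where the row before left it, along the tool's axes as they then stand; what a row does not reach is not made up. A row lasts 1/8 s, in which the tool goes at most 62.5 mm and 10.7 degrees, less where a joint would pass 70% of its speed; a pose out of reach is approached as far as the arm can. A call with a number of a shift or a turn outside -1 to 1 is refused whole. A call with a gripper value outside its range is refused whole. The fingers move at their own pace and stop on an object; "force" is the grip in N (left out, the last holds). Time passes only in rows, so rows that do not move let the fingers close. It gives the time, the measured TCP pose, the force, the opening and the grip force at its end, in the units of the state.
- bot.observe(): the state, without advancing time (a new reading comes with each control period).
- imaging.read_camera(name): name is "scene" or "top"; returns a dict with "image" (480x640x3 uint8, blue, green, red), "mtx" (3x3 intrinsics, pixels), "world_from_camera" (4x4, takes a point from camera to world coordinates). Camera axes: x right, y up, looking along -z (the intrinsics and any distortion apply to the point x, -y, -z); pixel columns grow to the right and rows downward; lengths in m; the calibration is good to about 2 mm. A picture is of the moment at which its call begins. There is no depth.
- ticket.hand_in(): hands the job in; it is judged then, once.
Trained networks look in a picture, given as the dict that the camera call returned (one of the last four; its "shot" number tells which), for a name from the list of things; names that differ only in an ending like _2 or _b are one class to them, and where a whole thing is asked for, a point or a joint stands for the part that bears it (a point fixed in the world has none). Each returns a list of dicts, best first, with "conf" (0 to 1); they miss things now and then, are a little off and sometimes report something else, mostly with a low value. They report only what shows in the picture. A call takes as long as a camera call. They do not tell look-alikes from the thing itself.
- recognise(name, picture): "position" ([x, y, z] in m, in world coordinates, good to about 4 mm: the middle of the surface that is visible of it).
- pinpoint(name, picture): "position" ([x, y, z] in m, in world coordinates, good to about 4 mm: a listed point, or the origin of a listed thing).
The state is a dict: "t": time; "joint_positions": joint angles; "qvel": joint speeds; "effort": joint torques, N m; "tcp_pos": TCP position; "tool_rot": TCP orientation; "force": force on the tool from outside, world axes, zero at the start; "ft_torque": the same for the moment, N m; "width": finger opening in m; "finger_force": force on a finger pad.
Only numpy, scipy, OpenCV 4.12 (cv2) and the standard library are available. Lean on these libraries where they do the work, as an engineer would, in place of code of your own. Each camera call takes 0.05 s, during which the arm holds its last target. There are 200 camera calls.

## Working session

There is one attempt and no reset: what is moved stays moved. The work goes in short steps, Python scripts to look and compute and a tool call to move; the robot and the scene stay as the last step left them, time stands still between calls to the robot, and variables do not carry over. Pictures are saved under pics/ and viewed, at most 10 in all, crops included, and the job is handed in when it is done.

Besides the shell and the picture viewer there is one more tool, called after "Emit:" by a JSON object that holds its "fn" and its "kwargs", one argument or row to a line. play_rows: Moves the arm, as the interface text tells. Scaled input: -1 to 1 covers 1000 mm each way for a shift and 90 degrees each way for a turn. Its arguments: {"type":"object","properties":{"steps":{"type":"array"},"force":{"type":"number"}},"required":["steps"]}

```bash
mkdir -p pics; cat > h.py <<'E'
import numpy as np, cv2
from workcell import bot, imaging, ticket, recognise, pinpoint
def proj(p,c):
    T=np.linalg.inv(np.array(c["world_from_camera"])); q=T[:3,:3]@np.array(p)+T[:3,3]
    u=np.array(c["mtx"])@np.array([q[0],-q[1],-q[2]]); return (u[:2]/u[2]).round(0)
def ray(px,z,c):
    W=np.array(c["world_from_camera"]); d=np.linalg.inv(np.array(c["mtx"]))@np.array([px[0],px[1],1.])
    d=W[:3,:3]@np.array([d[0],-d[1],-d[2]]); o=W[:3,3]; return o+d*(z-o[2])/d[2]
E
python3 - <<'E'
from h import *
print(bot.observe())
for n in ("scene","top"):
    c=imaging.read_camera(n); cv2.imwrite(f"pics/{n}0.png",c["image"]); print(n,[k for k in c], np.array(c["world_from_camera"])[:3,3])
    for k in ("muddler_centre","muddler_foot","holder","rack","carousel","knob_jar","well","front_place","shaker","glass_cup","onion1","mushroom1"):
        print(k,[(np.round(r["position"],3).tolist(),round(r["conf"],2),proj(r["position"],c).tolist()) for r in pinpoint(k,c)[:3]])
E
```

```text
{'t': 0.0, 'joint_positions': array([-1.26749285,  0.4267009 ,  0.07387485,  1.60662963, -0.03411995,
        1.11081266, -0.06708008]), 'qvel': array([ 0.00152988, -0.00029317,  0.0006936 , -0.00033216,  0.00027107,
       -0.00040947,  0.00069821]), 'effort': array([ 4.73492946e-05, -9.49770498e+01,  3.76086384e+00, -4.63555026e+01,
        1.91510859e-02,  9.90967877e-03,  5.20769834e-05]), 'tcp_pos': array([0.29515512, 0.60657875, 0.23062208]), 'tool_rot': array([-3.14030510e+00,  8.52510535e-05,  2.68874611e+00]), 'force': array([-0.20337746,  0.23521116, -0.20196978]), 'ft_torque': array([ 0.07809538,  0.00784013, -0.02344551]), 'finger_force': 0.0, 'width': 0.08552136729578387}
scene ['image', 'mtx', 'world_from_camera', 'shot'] [ 0.98223572 -0.31983577  0.89930977]
muddler_centre [([0.586, 0.159, 0.102], 0.89, [389.0, 225.0]), ([0.687, 0.149, 0.097], 0.79, [416.0, 260.0]), ([0.675, 0.212, 0.092], 0.72, [433.0, 243.0])]
muddler_foot [([0.583, 0.262, 0.001], 0.86, [414.0, 229.0]), ([0.686, 0.151, -0.003], 0.79, [408.0, 282.0]), ([0.672, 0.214, 0.002], 0.71, [425.0, 263.0])]
hol
[... 1155 characters left out ...]
r [([0.581, 0.155, -0.0], 0.85, [242.0, 233.0])]
rack [([0.55, -0.139, -0.002], 0.67, [371.0, 248.0])]
carousel [([0.553, -0.141, -0.004], 0.81, [372.0, 247.0])]
knob_jar [([0.518, -0.229, 0.059], 0.71, [416.0, 259.0])]
well [([0.463, -0.15, 0.058], 0.65, [380.0, 284.0]), ([0.641, -0.131, 0.029], 0.59, [369.0, 205.0]), ([0.584, 0.164, 0.004], 0.4, [238.0, 231.0])]
front_place [([0.46, -0.15, 0.056], 0.72, [379.0, 286.0])]
shaker [([0.507, 0.115, 0.002], 0.81, [258.0, 265.0])]
glass_cup [([0.767, 0.001, 0.001], 0.75, [311.0, 155.0])]
onion1 [([0.361, 0.333, -0.001], 0.96, [157.0, 330.0])]
mushroom1 [([0.325, -0.358, -0.005], 0.76, [472.0, 351.0]), ([0.77, 0.004, 0.001], 0.31, [309.0, 154.0])]
```

View pics/scene0.png

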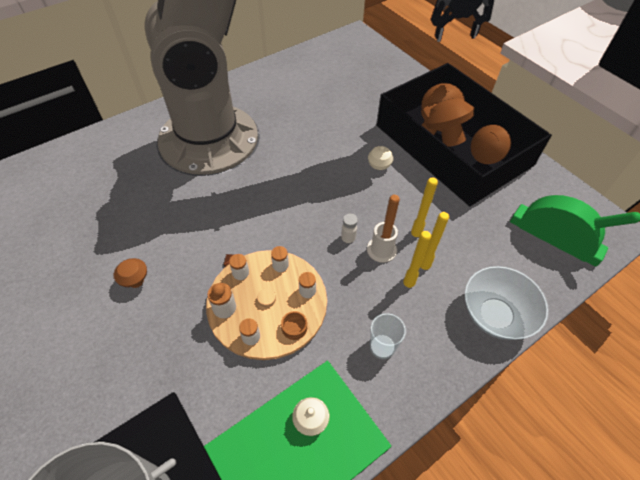

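View pics/top0.png

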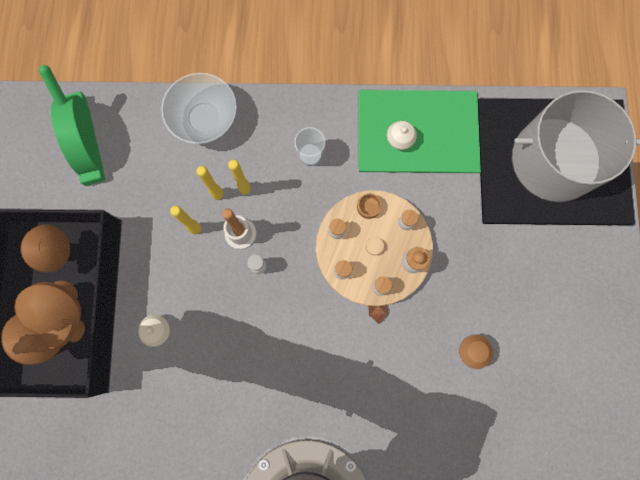

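The scene picture shows the brown muddler in its white holder at about (385,225) and the empty well at (294,325). The knob jar is at (221,298) and the pointer tongue at (230,260). In the top view the muddler's top is near (230,212) and the pointer tip near (378,315). Three yellow look-alikes stand behind the holder. Next I'll refine the muddler's top and the axis angles.

```bash
python3 - <<'E'
from h import *
A={k:[] for k in("muddler_centre","muddler_foot","holder","carousel","knob_jar","well","front_place","rack")}
ref=dict(muddler_centre=(.585,.159),muddler_foot=(.584,.158),holder=(.582,.157),carousel=(.551,-.141),rack=(.551,-.141),knob_jar=(.517,-.2285),well=(.6415,-.13),front_place=(.462,-.15))
for i in range(3):
  for n in("scene","top"):
    c=imaging.read_camera(n); im=c["image"]
    for k in A:
      A[k]+=[r["position"] for r in pinpoint(k,c) if np.hypot(*(np.array(r["position"][:2])-ref[k]))<.025]
    if i==0:
      hsv=cv2.cvtColor(im,cv2.COLOR_BGR2HSV); m=cv2.inRange(hsv,(3,90,40),(17,255,255))
      u,v=proj((.584,.158,.15),c).astype(int); nn,lab,st,ce=cv2.connectedComponentsWithStats(m)
      for j in range(1,nn):
        if st[j,4]>25 and np.hypot(*(ce[j]-(u,v)))<25:
          ys,xs=np.where(lab==j); t=ys.min(); print(n,st[j],"top rows",[(int(y),int(xs[ys==y].min()),int(xs[ys==y].max())) for y in range(t,ys.max()+1,3)])
          print(ray((xs[ys<t+6].mean(),t+ (4 if n=="top" else 2)),.198,c), "upright axis px",[proj((.584,.158,z),c).tolist() for z in(.198,.15,.1,.08)])
for k in A: print(k,len(A[k]),np.round(np.median(A[k],0),4) if A[k] else "")
E
```

```text
scene [381 194  19  44 401] top rows [(194, 394, 394), (197, 390, 398), (200, 389, 398), (203, 389, 398), (206, 388, 397), (209, 387, 396), (212, 387, 395), (215, 386, 395), (218, 386, 394), (221, 385, 393), (224, 384, 392), (227, 384, 392), (230, 383, 391), (233, 383, 390), (236, 381, 390)]
[0.58429465 0.15806146 0.198     ] upright axis px [[394.0, 196.0], [391.0, 211.0], [388.0, 225.0], [387.0, 230.0]]
top [222 209  23  27 293] top rows [(209, 225, 229), (212, 223, 232), (215, 223, 234), (218, 224, 236), (221, 227, 238), (224, 229, 241), (227, 231, 243), (230, 232, 243), (233, 234, 241)]
[0.58331903 0.15785463 0.198     ] upright axis px [[227.0, 213.0], [231.0, 218.0], [234.0, 223.0], [236.0, 225.0]]
muddler_centre 6 [0.5903 0.1587 0.1017]
muddler_foot 3 [0.5869 0.1628 0.0039]
holder 6 [0.5828 0.1562 0.0007]
carousel 7 [ 0.5517 -0.1415 -0.0034]
knob_jar 6 [ 0.5182 -0.2272  0.0578]
well 6 [ 0.6388 -0.1295  0.0306]
front_place 6 [ 0.4605 -0.1489  0.0568]
rack 6 [ 0.5506 -0.1408 -0.0009]
```

Emit:
{"fn": "play_rows", "kwargs": {
  "steps": [
    [[0,0,-0.03],0.096,1],
    [[0,0,0],0.096,1],
    [[0,0,0],0.096,1]
  ],
  "force": 80
}}

```text
t: 4.38
tcp_pos: [0.2954, 0.607, 0.2617]
tool_rot: [3.141, -0.0, 2.231]
force: [0.3, 0.4, -0.2]
width: 0.0852
finger_force: 0.0
```

Emit:
{"fn": "play_rows", "kwargs": {
  "steps": [
    [[0,0,0],-0.116,1],
    [[0,0,0],-0.116,1],
    [[0,0,0],-0.116,1],
    [[0,0,0],-0.116,1],
    [[0,0,0],-0.116,1]
  ]
}}

```text
t: 5.0
tcp_pos: [0.2953, 0.6069, 0.2613]
tool_rot: [-3.142, -0.0, -3.13]
force: [-1.0, -0.4, -0.1]
width: 0.0854
finger_force: 0.0
```

Emit:
{"fn": "play_rows", "kwargs": {
  "steps": [
    [[-0.018,-0.028,0],0,1],
    [[-0.018,-0.028,0],0,1],
    [[-0.018,-0.028,0],0,1],
    [[-0.018,-0.028,0],0,1],
    [[-0.018,-0.028,0],0,1],
    [[-0.018,-0.028,0],0,1],
    [[-0.018,-0.028,0],0,1],
    [[-0.018,-0.028,0],0,1],
    [[-0.018,-0.028,0],0,1],
    [[-0.018,-0.028,0],0,1],
    [[-0.018,-0.028,0],0,1],
    [[-0.018,-0.028,0],0,1],
    [[-0.018,-0.028,0],0,1],
    [[-0.018,-0.028,0],0,1],
    [[-0.018,-0.028,0],0,1],
    [[-0.018,-0.028,0],0,1],
    [[0,0,0],0,1]
  ]
}}

```text
t: 7.12
tcp_pos: [0.587, 0.1579, 0.2613]
tool_rot: [-3.141, 0.0, -3.14]
force: [-0.8, 1.3, 0.1]
width: 0.0856
finger_force: 0.0
```

Emit:
{"fn": "play_rows", "kwargs": {
  "steps": [
    [[0.002,0,0.029],0,1],
    [[0,0,0.029],0,1],
    [[0,0,0.029],0,1],
    [[0,0,0.029],0,1],
    [[0,0,0],0,1],
    [[0,0,0],0,-1],
    [[0,0,0],0,-1],
    [[0,0,0],0,-1],
    [[0,0,0],0,-1],
    [[0,0,0],0,-1],
    [[0,0,0],0,-1],
    [[0,0,0],0,-1],
    [[0,0,0],0,-1]
  ],
  "force": 80
}}

```text
t: 8.75
tcp_pos: [0.5844, 0.1602, 0.1461]
tool_rot: [-3.142, 0.001, -3.136]
force: [-0.8, -2.8, 6.7]
width: 0.0201
finger_force: 77.8
```

Emit:
{"fn": "play_rows", "kwargs": {
  "steps": [
    [[0,0,-0.01],0,-1],
    [[0,0,-0.02],0,-1],
    [[0,0,-0.02],0,-1],
    [[0,0,-0.02],0,-1],
    [[0,0,-0.02],0,-1],
    [[0,0,-0.02],0,-1],
    [[0,0,-0.02],0,-1],
    [[0,0,0],0,-1],
    [[0,0,0],0,-1]
  ]
}}

```text
t: 9.88
tcp_pos: [0.5836, 0.1606, 0.2748]
tool_rot: [-3.141, -0.001, -3.136]
force: [-0.6, -0.8, -1.3]
width: 0.0201
finger_force: 78.0
```

```bash
python3 - <<'E'
from h import *
print(bot.observe()["tcp_pos"])
for n in("scene","top"):
    c=imaging.read_camera(n); x,y=proj((.585,.16,.18),c).astype(int)
    im=c["image"]; x0,y0=max(0,x-70),max(0,y-70)
    cv2.imwrite(f"pics/{n}1.png",cv2.resize(im[y0:y0+140,x0:x0+140],None,fx=4,fy=4)); print(n,x0,y0)
    for k in("muddler_centre","muddler_foot","muddler"): print(k,[(np.round(r["position"],3).tolist(),round(r["conf"],2)) for r in pinpoint(k,c)])
    print([proj((.585,.16,z),c).tolist() for z in(.138,.178,.25)])
E
python3 -c "
import cv2,numpy as np
cv2.imwrite('pics/b1.png',cv2.resize(np.hstack([cv2.imread('pics/%s1.png'%n) for n in('scene','top')]),(800,400)))"
```

```text
[0.58355227 0.1606286  0.27482938]
scene 324 131
muddler_centre [([0.676, 0.212, 0.094], 0.93), ([0.588, 0.16, 0.23], 0.9), ([0.682, 0.151, 0.097], 0.58), ([0.596, 0.261, 0.099], 0.58)]
muddler_foot [([0.589, 0.16, 0.133], 0.82), ([0.672, 0.214, 0.001], 0.7), ([0.588, 0.261, -0.0], 0.65), ([0.684, 0.151, -0.004], 0.59)]
muddler [([0.593, 0.26, -0.0], 0.98), ([0.585, 0.157, 0.137], 0.97), ([0.676, 0.216, 0.0], 0.69), ([0.689, 0.152, 0.002], 0.6), ([0.551, -0.141, -0.006], 0.23)]
[[391.0, 214.0], [394.0, 202.0], [399.0, 178.0]]
top 158 144
muddler_centre [([0.686, 0.152, 0.099], 0.64), ([0.462, -0.149, 0.057], 0.43)]
muddler_foot [([0.688, 0.156, 0.003], 0.52), ([0.506, 0.114, -0.003], 0.34)]
muddler [([0.688, 0.151, 0.002], 0.66), ([0.506, 0.114, -0.001], 0.16)]
[[231.0, 219.0], [228.0, 214.0], [222.0, 206.0]]
```

View pics/b1.png

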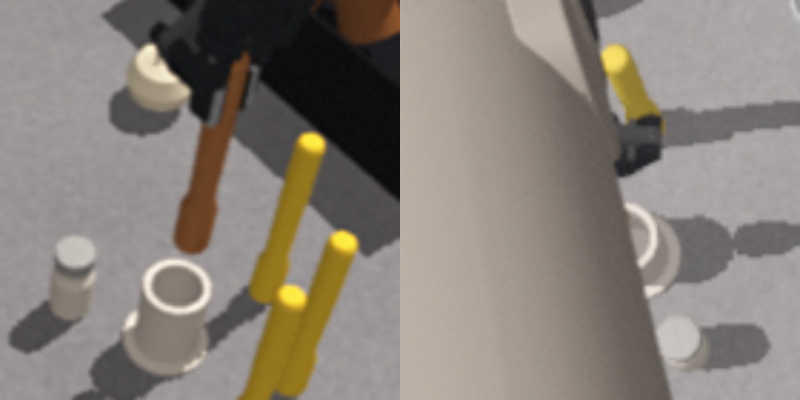

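The scene crop shows the muddler gripped and hanging upright, with its foot clear above the empty holder. Next I carry it over the well.

Emit:
{"fn": "play_rows", "kwargs": {
  "steps": [
    [[-0.0053,-0.0288,0],0,-1],
    [[-0.0053,-0.0288,0],0,-1],
    [[-0.0053,-0.0288,0],0,-1],
    [[-0.0053,-0.0288,0],0,-1],
    [[-0.0053,-0.0288,0],0,-1],
    [[-0.0053,-0.0288,0],0,-1],
    [[-0.0053,-0.0288,0],0,-1],
    [[-0.0053,-0.0288,0],0,-1],
    [[-0.0053,-0.0288,0],0,-1],
    [[-0.0053,-0.0288,0],0,-1],
    [[0,0,0],0,-1],
    [[0,0,0.03],0,-1],
    [[0,0,0.03],0,-1],
    [[0,0,0],0,-1],
    [[0,0,0],0,-1]
  ]
}}

```text
t: 12.15
tcp_pos: [0.6391, -0.1268, 0.2165]
tool_rot: [-3.142, 0.001, -3.135]
force: [-0.1, 0.1, -1.4]
width: 0.0199
finger_force: 78.2
```

```bash
python3 - <<'E'
from h import *
o=bot.observe();print(o["tcp_pos"])
ims=[]
for n in("scene","top"):
    c=imaging.read_camera(n); x,y=proj((.62,-.14,.07),c).astype(int)
    im=c["image"]; x0,y0=max(0,x-70),max(0,y-70); print(n,x0,y0)
    ims.append(cv2.resize(im[y0:y0+140,x0:x0+140],(400,400),interpolation=cv2.INTER_CUBIC))
    for k in("muddler_foot","muddler","well"): print(k,[(np.round(r["position"],3).tolist(),round(r["conf"],2)) for r in pinpoint(k,c) if r["position"][1]<0.05])
cv2.imwrite("pics/b2.png",np.hstack(ims))
E
```

```text
[ 0.63910157 -0.12681011  0.21647951]
scene 214 244
muddler_foot [([0.644, -0.128, 0.076], 0.76)]
muddler [([0.643, -0.13, 0.079], 0.75)]
well [([0.64, -0.131, 0.031], 0.7)]
top 305 141
muddler_foot []
muddler []
well []
```

View pics/b2.png

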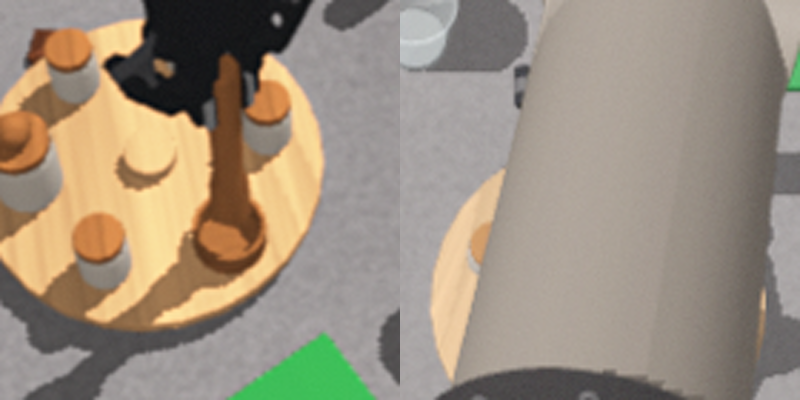

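The scene crop shows the foot hanging just above the well ring, about 3 mm too far in +x. The top camera is blocked by the arm. I'll correct and lower.

Emit:
{"fn": "play_rows", "kwargs": {
  "steps": [
    [[0.003,0,0],0,-1],
    [[0,0,0.01],0,-1],
    [[0,0,0.01],0,-1],
    [[0,0,0.01],0,-1],
    [[0,0,0.006],0,-1],
    [[0,0,0.004],0,-1],
    [[0,0,0],0,-1],
    [[0,0,0],0,-1]
  ]
}}

```text
t: 13.55
tcp_pos: [0.6357, -0.1271, 0.1756]
tool_rot: [-3.142, 0.0, -3.136]
force: [-0.4, 0.7, -0.4]
width: 0.0203
finger_force: 78.2
```

Emit:
{"fn": "play_rows", "kwargs": {
  "steps": [
    [[0,0,0.002],0,-1],
    [[0,0,0.002],0,-1],
    [[0,0,0.001],0,-1],
    [[0,0,0],0,-1]
  ]
}}

```text
t: 14.05
tcp_pos: [0.6355, -0.1271, 0.1702]
tool_rot: [-3.142, -0.0, -3.136]
force: [-0.7, -0.6, -0.5]
width: 0.0198
finger_force: 78.2
```

Emit:
{"fn": "play_rows", "kwargs": {
  "steps": [
    [[0,0,0.001],0,-1],
    [[0,0,0.001],0,-1],
    [[0,0,0],0,-1]
  ]
}}

```text
t: 14.42
tcp_pos: [0.6361, -0.1272, 0.1691]
tool_rot: [-3.142, 0.001, -3.136]
force: [-0.5, 0.6, 7.5]
width: 0.0195
finger_force: 78.9
```

Emit:
{"fn": "play_rows", "kwargs": {
  "steps": [
    [[0,0,0.001],0,-1],
    [[0,0,0],0,-1]
  ]
}}

```text
t: 14.68
tcp_pos: [0.6366, -0.1273, 0.169]
tool_rot: [-3.141, 0.003, -3.136]
force: [-3.0, 0.5, 16.7]
width: 0.0201
finger_force: 79.9
```

Emit:
{"fn": "play_rows", "kwargs": {
  "steps": [
    [[0,0,-0.002],0,-1],
    [[0,0,-0.001],0,-1],
    [[0,0,0],0,-1],
    [[0,-0.0053,0],0,-1],
    [[0,-0.0053,0],0,-1],
    [[0,-0.0053,0],0,-1],
    [[0,-0.0053,0],0,-1],
    [[0.0012,-0.0051,0],0,-1],
    [[0.0012,-0.0051,0],0,-1],
    [[0.0012,-0.0051,0],0,-1],
    [[0.0012,-0.0051,0],0,-1],
    [[0.0023,-0.0048,0],0,-1],
    [[0.0023,-0.0048,0],0,-1],
    [[0.0023,-0.0048,0],0,-1],
    [[0.0023,-0.0048,0],0,-1],
    [[0,0,0],0,-1]
  ]
}}

```text
t: 16.68
tcp_pos: [0.6216, -0.1887, 0.1704]
tool_rot: [-3.141, -0.0, -3.137]
force: [-0.1, 0.1, -0.8]
width: 0.0196
finger_force: 78.3
```

```bash
cat > chk.py <<'E'
from h import *
o=bot.observe();print(o["tcp_pos"],o["force"]); C=np.array([.551,-.141]); S={}
c=None
for i in range(2):
    c=imaging.read_camera("scene")
    for k,n in(("muddler_foot",1),("knob_jar",1),("well",1),("front_place",1)):
        S.setdefault(k,[]).extend([r["position"] for r in pinpoint(k,c) if np.hypot(*(np.array(r["position"][:2])-C))<.12 and r["conf"]>.45])
for k in S:
    for p in S[k]:
        d=np.array(p[:2])-C; print(k,np.round(p,3),"ang",round(np.degrees(np.arctan2(d[1],d[0]))%360,1),"r",round(np.hypot(*d),3))
import sys
x,y=proj((.55,-.14,.07),c).astype(int); cv2.imwrite(sys.argv[1],cv2.resize(c["image"][y-85:y+85,x-100:x+100],(700,595),interpolation=cv2.INTER_CUBIC)); print(x-100,y-85)
E
python3 chk.py pics/c1.png
```

```text
[ 0.62161371 -0.18873893  0.17036216] [-0.10750706  0.06024551 -0.77979668]
muddler_foot [ 0.627 -0.188  0.03 ] ang 328.6 r 0.089
muddler_foot [ 0.626 -0.188  0.028] ang 327.6 r 0.088
knob_jar [ 0.472 -0.192  0.057] ang 212.7 r 0.094
knob_jar [ 0.625 -0.189  0.032] ang 327.2 r 0.088
knob_jar [ 0.473 -0.192  0.056] ang 213.2 r 0.093
well [ 0.626 -0.185  0.029] ang 330.0 r 0.087
well [ 0.55  -0.144 -0.003] ang 261.6 r 0.003
well [ 0.63  -0.185  0.029] ang 331.1 r 0.09
166 204
```

Emit:
{"fn": "play_rows", "kwargs": {
  "steps": [
    [[0.0034,-0.0041,0],0,-1],
    [[0.0034,-0.0041,0],0,-1],
    [[0.0034,-0.0041,0],0,-1],
    [[0.0034,-0.0041,0],0,-1],
    [[0.0021,-0.0016,0],0,-1],
    [[0.0021,-0.0016,0],0,-1],
    [[0.0021,-0.0016,0],0,-1],
    [[0.0021,-0.0016,0],0,-1],
    [[0.0021,-0.0016,0],0,-1],
    [[0.0021,-0.0016,0],0,-1],
    [[0.0021,-0.0016,0],0,-1],
    [[0,0,0],0,-1],
    [[0,0,0],0,-1]
  ]
}}

```text
t: 18.8
tcp_pos: [0.5937, -0.2158, 0.1703]
tool_rot: [-3.141, -0.0, -3.136]
force: [-0.2, -1.0, -0.9]
width: 0.0204
finger_force: 78.4
```

```bash
python3 chk.py pics/c2.png
```

```text
[ 0.59367557 -0.21580422  0.17027167] [-0.22792119 -0.96360712 -0.92125938]
muddler_foot [ 0.597 -0.214  0.028] ang 302.2 r 0.086
muddler_foot [ 0.598 -0.214  0.028] ang 302.8 r 0.086
well [ 0.602 -0.213  0.03 ] ang 305.1 r 0.088
front_place [ 0.6   -0.216  0.122] ang 303.4 r 0.09
166 204
```

View pics/c2.png

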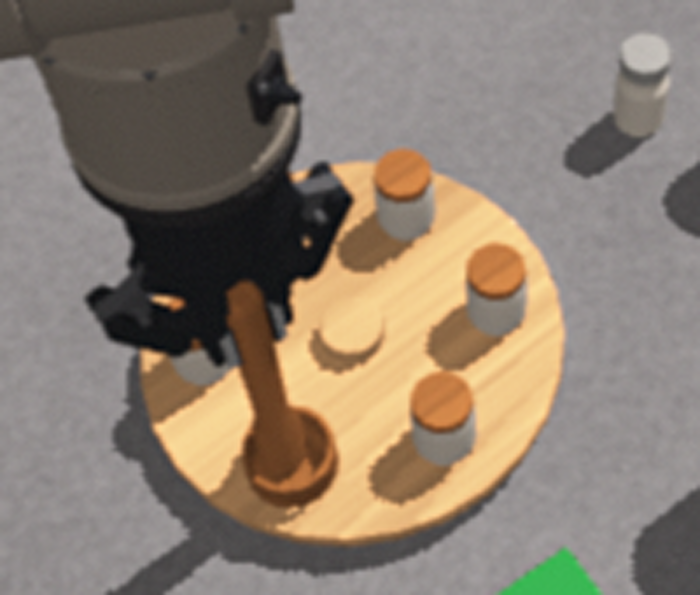

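The crop shows the foot in the well at about (280,455) with the arm hiding the knob jar. Three plain lids are clear at (403,175), (496,270) and (441,402), so I can get the carousel angle from those.

```bash
python3 - <<'E'
from h import *
C=np.array([.551,-.141]); c=imaging.read_camera("scene"); t=imaging.read_camera("top")
a=lambda p:round(np.degrees(np.arctan2(p[1]-C[1],p[0]-C[0]))%360,1)
for q,z in(((403,174),.083),((496,269),.083),((441,401),.083),((291,453),.054),((352,326),.04)):
    p=ray((166+q[0]/3.5,204+q[1]/3.5),z,c); print(p.round(4),a(p),round(np.hypot(*(p[:2]-C)),3))
for n,cc in(("top0",t),("scene0",c)):
    im=cv2.imread(f"pics/{n}.png"); m=cv2.inRange(cv2.cvtColor(im,cv2.COLOR_BGR2HSV),(0,90,20),(17,255,120))
    u,v=proj((.395,-.155,.012),cc).astype(int); k=np.zeros_like(m); cv2.circle(k,(int(u),int(v)),14,255,-1)
    ys,xs=np.where(m&k); P=np.array([ray((x,y),.012,cc)[:2] for x,y in zip(xs,ys)])
    r=np.hypot(*(P-C).T); print(n,len(P),"tip r",r.max().round(3),"cent ang",a(P.mean(0)),"tip ang",a(P[r>r.max()-.006].mean(0)))
    print([ (x,proj((C[0]+.09*np.cos(np.radians(x)),C[1]+.09*np.sin(np.radians(x)),.1),cc).tolist()) for x in(185,)])
cv2.imwrite("pics/d.png",cv2.resize(cv2.imread("pics/top0.png")[180:330,300:450],(600,600),interpolation=cv2.INTER_CUBIC))
E
```

```text
[ 0.5022 -0.0708  0.083 ] 124.8 0.085
[ 0.5906 -0.0623  0.083 ] 63.3 0.088
[ 0.6429 -0.136   0.083 ] 3.1 0.092
[ 0.6083 -0.2169  0.054 ] 307.1 0.095
[ 0.5522 -0.1429  0.04  ] 301.6 0.002
top0 64 tip r 0.167 cent ang 186.5 tip ang 183.7
[(185, [381.0, 283.0])]
scene0 52 tip r 0.162 cent ang 187.7 tip ang 185.0
[(185, [239.0, 254.0])]
```

View pics/d.png

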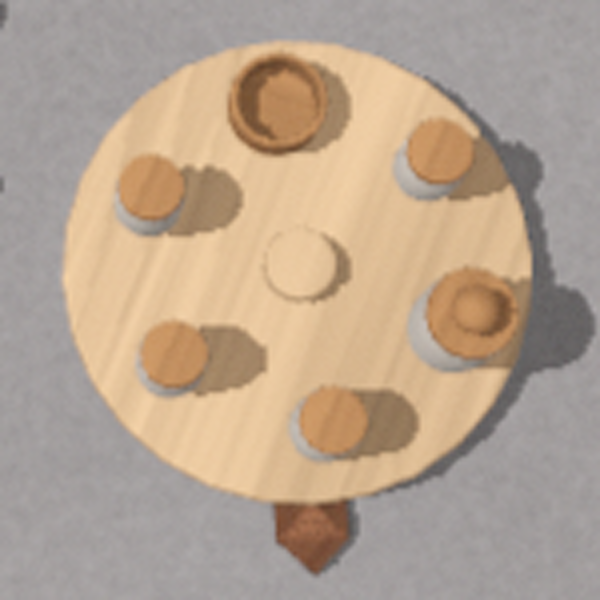

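The picture shows the pointer tip at (315,572), with an axis-to-tip angle of about 185°. The lids put the knob jar at about 185° too, so it is aligned. Next I press down.

Emit:
{"fn": "play_rows", "kwargs": {
  "steps": [
    [[0,0,0.001],0,-1],
    [[0,0,0.0005],0,-1],
    [[0,0,0.0005],0,-1],
    [[0,0,0],0,-1],
    [[0,0,0],0,-1]
  ]
}}

```text
t: 20.02
tcp_pos: [0.5942, -0.2159, 0.1691]
tool_rot: [-3.141, 0.001, -3.136]
force: [-0.4, -0.2, 8.1]
width: 0.0197
finger_force: 79.3
```

Emit:
{"fn": "play_rows", "kwargs": {
  "steps": [
    [[0,0,0.0005],0,-1],
    [[0,0,0],0,-1],
    [[0,0,0],0,-1],
    [[0,0,0],0,-1]
  ]
}}

```text
t: 20.52
tcp_pos: [0.5945, -0.216, 0.169]
tool_rot: [-3.141, 0.002, -3.136]
force: [-1.4, 1.2, 13.4]
width: 0.0198
finger_force: 79.7
```

```bash
python3 chk.py pics/c3.png
```

```text
[ 0.59449281 -0.21596178  0.16901838] [-1.41358061  1.19302254 13.43592008]
muddler_foot [ 0.601 -0.215  0.026] ang 304.1 r 0.09
muddler_foot [ 0.597 -0.215  0.026] ang 301.8 r 0.088
well [ 0.602 -0.216  0.029] ang 304.2 r 0.091
well [ 0.601 -0.214  0.031] ang 304.5 r 0.089
front_place [ 0.602 -0.217  0.125] ang 304.2 r 0.092
166 204
```

View pics/c3.png

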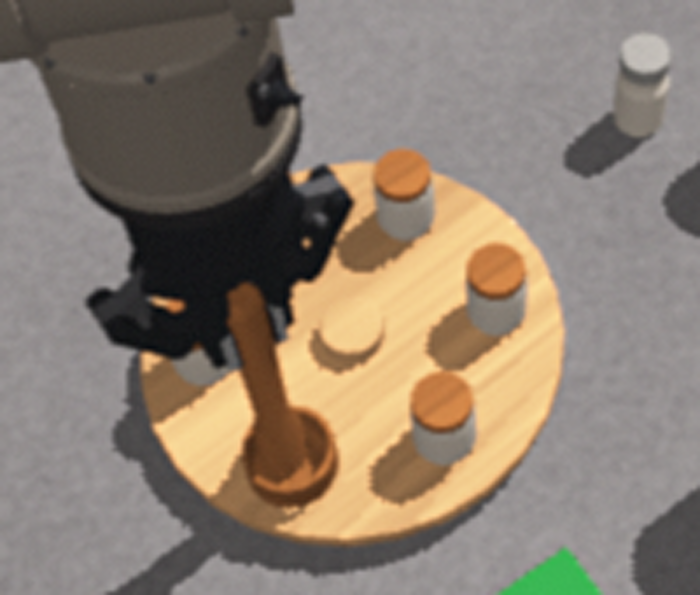

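The lids are at the same pixels as before the press, (403,175), (496,270) and (441,402). The carousel is still, and the muddler is upright and pressing with 13 N, so I'm handing in.

```bash
python3 -c "
from h import *
print(ticket.hand_in())"
```

```text
the job is handed in; nothing more can be done
None
```

I handed the job in with the muddler gripped upright in the well, pressing down at about 13 N, and the carousel still; the knob jar was hidden behind the arm, but the other jars put it within about 2 mm of the pointer line, and no verdict came back.

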